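# Bolt the key box shut

## Task

Close the lid of the plywood key box on the counter, then lock it with the barrel bolt on its top: lift the bolt's handle out of its notch, slide the bolt across into the keeper on the lid, and drop the handle fully down into the second notch. That notch is in a strike plate that was screwed on by eye, so feel for it gently without forcing the handle against the metal, then let go; leave the other things where they are.

Things in the scene. Friction and masses are not known exactly. Their poses are not given: they have to be found in the camera images.
- keybox: fixed plywood box, 170 deep (own x) x 270 wide (own y) x 80 high. Origin: centre of underside; x points away from its front, y to its left, z up. Top: hinged lid at own y +21 to +135 mm, fixed deck at y -135 to +20 mm, both at z = 80 mm when shut.
- rod_axis (a point): fixed point on the axis of the barrel bolt's rod, beside the first notch (box x -71, y -75, z 94 mm). The 12 mm steel rod lies along the box's y on the front edge of the deck, in two guide loops with tops at z = 105 mm; the handle turns about it.
- lid (a joint): lid angle (rad): 0 shut flat, grows as its front edge rises; starts at 0.25 to 0.6. Hinge along the box's y at own x +82, z 80 mm. Stiff hinge: the lid stays where it is left; a few N downward near its front shuts it. A lid not quite shut keeps the rod out of the keeper.
- lid_press (a point): point on the lid's upper face, 115 mm in front of the hinge line (box x -33, y +83.5, z 80 mm when shut): a good place to press. The keeper, a steel loop 20 mm wide and 25 mm high, stands on the lid's front right corner, 49 mm to the right of and 38 mm in front of this point.
- bolt (a joint): travel of the rod along the box's +y, to the left (m): 0 with the handle in the middle of the first notch, range -0.001 to 0.074. Drag about 2 N. From 0.031 on the rod's end is in the keeper.
- handle (a joint): angle of the handle about the rod (rad): 0 level, down in a notch, pointing out of the box's front; grows as the knob rises, to 1.3. Turns stiffly, stays where it is left (about 2 N at the knob), so it must be pushed down too. Lying on the rail's upper edge it reads about 0.6; clear of it above 0.75.
- knob (a point): centre of the 20 mm steel ball knob on the handle's end, 46 mm from the rod's axis. With the handle down it is 32 mm in front of the box's front face, 94 mm above the bench, free all round. Pinched from above, fingers closing along the box's y, it turns between them as it is led round the rod.
- grip: the handle: a flat-sided steel neck, 8 x 8 mm, with the ball knob on its end. Origin on the rod's axis; its own -x runs along the neck to the knob.
- rail: steel notch rail on the box's front face, with an aluminium strike plate in front; 14 to 20 mm in front of the rod's axis, top edge 7 to 8 mm above it. Two notches about 11.4 mm wide, to 5.5 mm below the axis: one at travel 0, one in the plate at travel 0.038 to 0.066 (set by eye, unmeasured); the edge goes on beyond. Keep the handle's force on it under 30 N (knob force acts at 2:1 leverage). Origin: bench level under notch one.
- padlock: bystander, to be left alone: brass padlock, 71x46x20, lying on the box's deck behind the bolt
- blank_box_5: bystander, to be left alone: small white carton, 66x100x46, on the bench in front of the box
- marker: bystander, to be left alone: felt marker, 15x135x15, on the bench in front of the box

How it is judged:
By the outcome, as a careful person would: the job done as asked, in the order asked, and still so for the second after the job is handed in, with the robot touching nothing.
It also fails if it takes over 64 s, if anything falls off the work surface, if the arm or the gripper's body presses on something with over 40 N, if the wrist force passes 120 N, or if a joint passes its speed limit or range.

## Robot

A 7-joint arm with a two-finger parallel gripper is mounted at the origin on a cart in front of the work surface, level with it; the furniture and walls round the work are solid. World frame = base frame: x ahead of the robot, y to its left, z up, the work surface at z = 0. Lengths are in m, angles in rad, forces in N, time in s.
With the tool pointing down it reaches from about 0.4 to 0.85 m from the base axis. Payload 4.5 kg.
Tool frame: the origin (TCP) lies at the centre of the arm's flange, where the gripper is bolted on; the fingertips stand 166 mm ahead of it and the grasp point (between the pads) lies 147 mm ahead of it; y points along the fingers, x is the direction in which the jaws open and shut, and the axes are right-handed (so a half turn about y gives the same grasp; the last joint's range is limited). The gripper opens to 88 mm and grips with 3 to 60 N. Pads are 18 mm wide; open, the fingers measure 123 mm over their backs; the gripper's body (75 mm by 187 mm) begins 45 mm behind the grasp point.
Start: joints at [1.215, 0.689, -0.195, 1.565, 0.157, 0.902, -0.215], TCP at [0.238, -0.578, 0.405] pointing down, gripper open.
Joint ranges: [-3.01, 3.01], [-0.46, 2.08], [-1.47, 1.51], [0.13, 2.56], [-1, 4.14], [0.04, 2.09], [-2.66, 2.66]. Speed limits (rad/s): [2.57, 2.57, 3.14, 3.14, 3.14, 3.14, 3.14].

## Interface

Orientations are given as a unit quaternion [w, x, y, z].
In Python, from rig import ctrl gives the robot as it stands. Calls block until the motion is done:
- ctrl.reach(position, orientation): joint-space move of the TCP to a pose.
- ctrl.move_l(position, feed=0.15, ori=None, stop_force=None): straight line of the TCP; ori=None keeps the orientation; feed is the mean speed in m/s. With stop_force (N) it stops when the force on the tool has changed by that much, and returns True; else False.
- ctrl.movej(angles): joint-space move.
- ctrl.open() and ctrl.close_gripper(grasp_force=None): open the fingers fully, or close them until they stop; grasp_force is the grip in N (None keeps the last).
- ctrl.wait(seconds).
- ctrl.ik(position, orientation): joint angles nearest the present ones, or None.
- ctrl.observe(): the state.
- ctrl.snapshot(name): name is "scene" or "top" or "wrist"; returns a dict with "frame" (480x640x3 uint8, red, green, blue), "vertical_fov" (degrees; the focal length in pixels is half the picture's height over the tangent of half this angle, whatever the lens; pixels are square), "cx", "cy" (the principal point, pixels), "D" ([k1, k2, p1, p2, k3] as OpenCV has them; the pictures are not rectified), "eye" and "attitude" of the camera in the world; the wrist camera has in their place "hand_eye" (4x4, takes a point from camera to tool coordinates, whose origin is the TCP and whose axes are the tool frame's). Camera axes: x right, y down, z forward; pixel columns grow to the right and rows downward; lengths in m; the calibration is good to about 2 mm. A picture is of the moment at which its call begins: read the wrist's pose just before it. There is no depth.
A pose or a line that the arm cannot do raises ctrl.Unreachable and nothing moves.
- ctrl.job_done(): hands the job in, once; it reports no verdict.
The state is a dict: "t": time; "joint_pos": joint angles; "joint_velocities": joint speeds; "tau": joint torques, N m; "tcp_pos": TCP position; "tcp_rot": TCP orientation; "ft_force": force on the tool from outside, world axes, zero at the start; "ft_torque": the same for the moment, N m; "gripper_width": opening from 0.0 (shut) to 1.0 (fully open).
Only numpy, scipy, OpenCV 4.12 (cv2) and the standard library are available. Lean on these libraries where they do the work, as an engineer would, in place of code of your own. Each camera call takes 0.05 s, during which the arm holds its last target.

## Working session

There is one attempt and no reset: what is moved stays moved. The work goes in short steps, each a Python script; the robot and the scene stay as the last script left them, time stands still between calls to the robot, and variables do not carry over. Pictures are saved under pics/ and viewed, and the job is handed in when it is done.

```bash
ls; mkdir -p pics; python3 - <<'E'
from rig import ctrl
import cv2,json
o=ctrl.observe()
print({k:(v if not hasattr(v,'tolist') else v.tolist()) for k,v in o.items()})
for n in ["scene","top","wrist"]:
    s=ctrl.snapshot(n)
    cv2.imwrite(f"pics/{n}0.png",s["frame"][:,:,::-1])
    print(n,{k:(v if not hasattr(v,'tolist') else v.tolist()) for k,v in s.items() if k!="frame"})
E
```

```text
pics
{'t': 0.0, 'joint_pos': [1.2147761223676157, 0.6900043532961053, -0.19451773567344804, 1.5663415305970627, 0.15732328124072203, 0.9024905344421531, -0.21509822631173275], 'joint_velocities': [-0.0003136408526663448, -0.00020498354973583845, 0.0001965395740177595, -0.0005688397863355795, 0.00046246433498111543, 0.00048099195809628146, 0.0010210585300155569], 'tau': [0.0003459023173491005, -52.75551795959473, -1.2667811661958694, -15.342628955841064, -0.05268543725833297, 0.006608829862670973, 0.00015211131085379748], 'tcp_pos': [0.23736351933196376, -0.5778205078626303, 0.4038978020844725], 'tcp_rot': [0.5877115604459244, -0.5870719943074689, 0.39423313431854623, -0.39309264941415867], 'ft_force': [-0.3037171407183555, 0.7804325968253331, 0.19691776330262126], 'ft_torque': [0.03035441506981233, 0.010121442167981708, -0.013850596492301146], 'gripper_width': 0.9960961505360101}
scene {'vertical_fov': 51.279176723025, 'cx': 321.85901803472166, 'cy': 240.21921684316166, 'D': [-0.07505538417729203, 0.0, 0.0, 0.0, 0.0], 'eye': [0.2012282781059054, -0.46113650186749594, 0.78543175465492
[... 164 characters left out ...]
864, 'cy': 237.61088727929322, 'D': [-0.10960460093638814, 0.0, 0.0, 0.0, 0.0], 'eye': [0.3959584442392339, 0.07629674452044959, 0.9100254072055921], 'attitude': [0.05269647608075237, -0.6997581760482264, 0.7090454659197579, -0.06939815358468625]}
wrist {'vertical_fov': 62.92980617639472, 'cx': 322.1975920334407, 'cy': 241.87298182209412, 'D': [-0.02566151720370568, 0.0, 0.0, 0.0, 0.0], 'hand_eye': [[0.9999999146982185, -0.00024263520384074297, 0.00033426293867810935, -0.000174501207434119], [-0.00039003699696637856, -0.2884062279255267, 0.9575080655351728, 0.019402030130904024], [-0.00013592165138083173, -0.9575081142329426, -0.28840629796066825, 0.07257056570989671], [0.0, 0.0, 0.0, 1.0]]}
```

View pics/scene0.png

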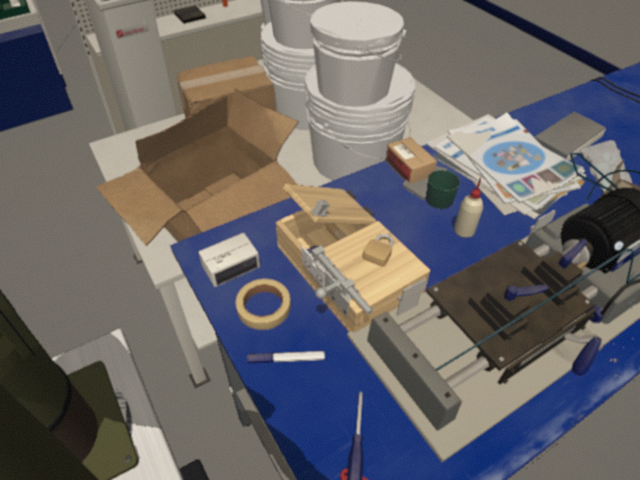

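View pics/top0.png

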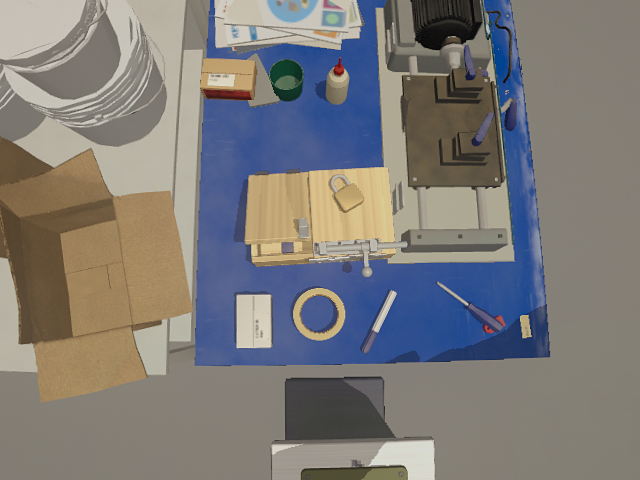

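View pics/wrist0.png

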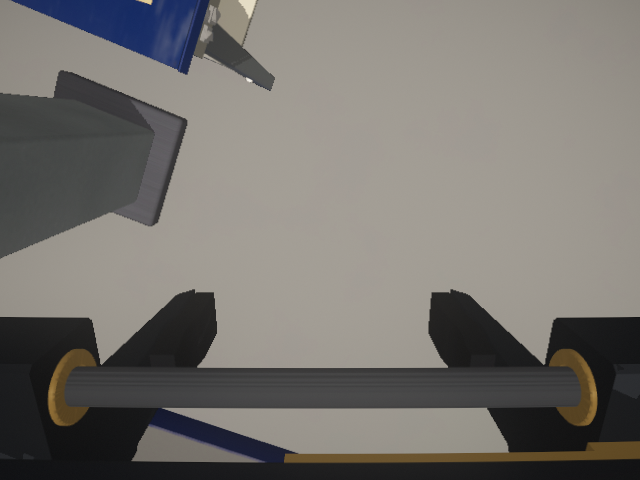

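```bash
python3 - <<'E'
import cv2
a=cv2.imread("pics/top0.png")[160:280,230:430]
cv2.imwrite("pics/top0z.png",cv2.resize(a,None,fx=4,fy=4,interpolation=cv2.INTER_CUBIC))
a=cv2.imread("pics/scene0.png")[170:340,260:440]
cv2.imwrite("pics/scene0z.png",cv2.resize(a,None,fx=3.5,fy=3.5,interpolation=cv2.INTER_CUBIC))
E
cat > h.py <<'E'
import numpy as np,cv2
from scipy.spatial.transform import Rotation as R
def q2R(q): return R.from_quat([q[1],q[2],q[3],q[0]]).as_matrix()
def R2q(M):
    q=R.from_matrix(M).as_quat(); return [q[3],q[0],q[1],q[2]]
def K(s):
    f=240/np.tan(np.radians(s["vertical_fov"]/2)); return np.array([[f,0,s["cx"]],[0,f,s["cy"]],[0,0,1]])
def campose(s,tcp=None):
    if "eye" in s: return np.array(s["eye"]),q2R(s["attitude"])
    T=np.eye(4);T[:3,:3]=q2R(tcp[1]);T[:3,3]=tcp[0]
    T=T@np.array(s["hand_eye"]); return T[:3,3],T[:3,:3]
def proj(s,P,tcp=None):
    e,A=campose(s,tcp); P=np.atleast_2d(P)
    c=(P-e)@A
    u,_=cv2.projectPoints(c,np.zeros(3),np.zeros(3),K(s),np.array(s["D"])); return u.reshape(-1,2)
def ray(s,uv,tcp=None):
    e,A=campose(s,tcp)
    n=cv2.undistortPoints(np.array(uv,float).reshape(-1,1,2),K(s),np.array(s["D"])).reshape(-1,2)
    d=np.c_[n,np.ones(len(n))]@A.T
    return e,d/np.linalg.norm(d,axis=1)[:,None]
def onz(s,uv,z,tcp=None):
    e,d=ray(s,uv,tcp); z=np.broadcast_to(z,(len(d),))
    return e+d*((z-e[2])/d[:,2])[:,None]
CAL={"scene":{'vertical_fov': 51.279176723025, 'cx': 321.85901803472166, 'cy': 240.21921684316166, 'D': [-0.07505538417729203, 0.0, 0.0, 0.0, 0.0], 'eye': [0.2012282781059054, -0.46113650186749594, 0.78543175465492], 'attitude': [-0.34957656844472207, 0.8968517399159686, -0.25030995286417795, 0.10391393987933221]},
"top":{'vertical_fov': 55.967453658384954, 'cx': 322.70160935522864, 'cy': 237.61088727929322, 'D': [-0.10960460093638814, 0.0, 0.0, 0.0, 0.0], 'eye': [0.3959584442392339, 0.07629674452044959, 0.9100254072055921], 'attitude': [0.05269647608075237, -0.6997581760482264, 0.7090454659197579, -0.06939815358468625]}}
E
```

```text
(no output)
```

View pics/top0z.png

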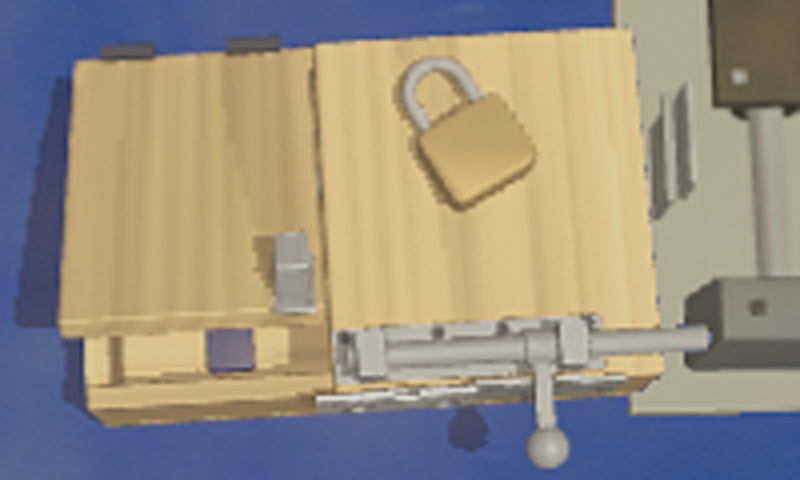

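View pics/scene0z.png

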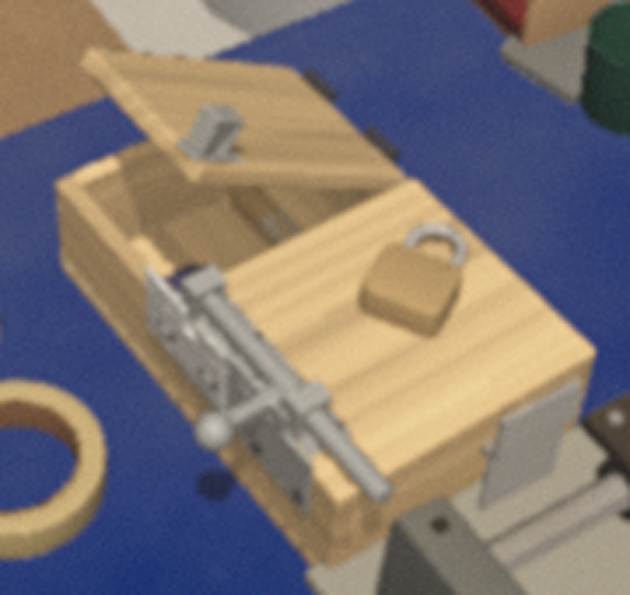

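```bash
cat >> h.py <<'E'
def box2w(p,P):
    x,y,th=p[:3]; P=np.atleast_2d(P); c,s=np.cos(th),np.sin(th)
    return np.c_[x+c*P[:,0]-s*P[:,1], y+s*P[:,0]+c*P[:,1], P[:,2]]
def lidpt(a,P): # box coords when shut -> box coords at angle a
    P=np.atleast_2d(np.array(P,float)); d=P-np.array([.082,0,.08]); c,s=np.cos(a),np.sin(a)
    # front (-x) rises
    return np.c_[.082+c*d[:,0]+s*d[:,2], P[:,1], .08-s*d[:,0]+c*d[:,2]]
E
cat > fit.py <<'E'
from h import *
from scipy.optimize import least_squares
mm=1e-3
obs=[("top",(388,167.5),(85,-135,80),0),("top",(309,171),(85,20,80),0),("top",(395.2,252.5),(-85,-135,80),0),
("top",(367,271.7),(-117,-75,94),0),("scene",(430,270.5),(85,-135,80),0),("scene",(355.7,312),(-85,-135,80),0),
("scene",(352.9,331.4),(-85,-135,0),0),("scene",(320.9,292.9),(-117,-75,94),0),("scene",(277,238),(-85,135,0),0)]
lid=[("top",(245.3,241),(-85,135,80),1),("scene",(315,221),(-85,21,80),1),("scene",(284.5,185),(-85,135,80),1)]
def res(p):
    r=[]
    for n,uv,P,l in obs+lid:
        P=np.array(P)*mm
        if l: P=lidpt(p[3],P)
        r+=list((proj(CAL[n],box2w(p,P))-np.array(uv)).ravel())
    return np.array(r)
s=least_squares(res,[.65,0.05,0,.4],loss="soft_l1")
print(s.x); 
for o,r in zip(obs+lid,res(s.x).reshape(-1,2)): print(o[0],o[1],o[2],r.round(1))
p=s.x
for n in("top","scene"):
    im=cv2.imread(f"pics/{n}0.png"); 
    Z=4; x0,y0,w,h=(230,150,200,140) if n=="top" else (255,165,195,150)
    z=cv2.resize(im[y0:y0+h,x0:x0+w],None,fx=Z,fy=Z,interpolation=cv2.INTER_CUBIC)
    def line(A,col):
        u=(proj(CAL[n],box2w(p,A))-[x0,y0]+.5)*Z
        cv2.polylines(z,[u.astype(int)],False,col,1)
    line(np.array([(-85,-135,80),(85,-135,80),(85,20,80),(-85,20,80),(-85,-135,80),(-85,-135,0),(-85,135,0)])*mm,(0,0,255))
    line(lidpt(p[3],np.array([(-85,135,80),(85,135,80),(85,21,80),(-85,21,80),(-85,135,80)])*mm),(255,0,255))
    line(np.array([(-71,-75,94),(-117,-75,94)])*mm,(0,255,0))
    line(np.array([(-71,-135,94),(-71,30,94)])*mm,(0,255,255))
    cv2.imwrite(f"pics/{n}fit.png",z)
E
python3 fit.py
```

```text
[0.59020241 0.05719446 0.03607154 0.49563388]
top (388, 167.5) (85, -135, 80) [ 0.8 -1.5]
top (309, 171) (85, 20, 80) [-0.2 -1.8]
top (395.2, 252.5) (-85, -135, 80) [0.7 0.5]
top (367, 271.7) (-117, -75, 94) [-1.  -0.8]
scene (430, 270.5) (85, -135, 80) [ 0.3 -0.1]
scene (355.7, 312) (-85, -135, 80) [-0.3  0.6]
scene (352.9, 331.4) (-85, -135, 0) [-0.2  6.3]
scene (320.9, 292.9) (-117, -75, 94) [-0.5 -0.7]
scene (277, 238) (-85, 135, 0) [1.  7.4]
top (245.3, 241) (-85, 135, 80) [-1.1  1.3]
scene (315, 221) (-85, 21, 80) [ 0.4 -0.6]
scene (284.5, 185) (-85, 135, 80) [-1.7 -0.2]
```

View pics/topfit.png

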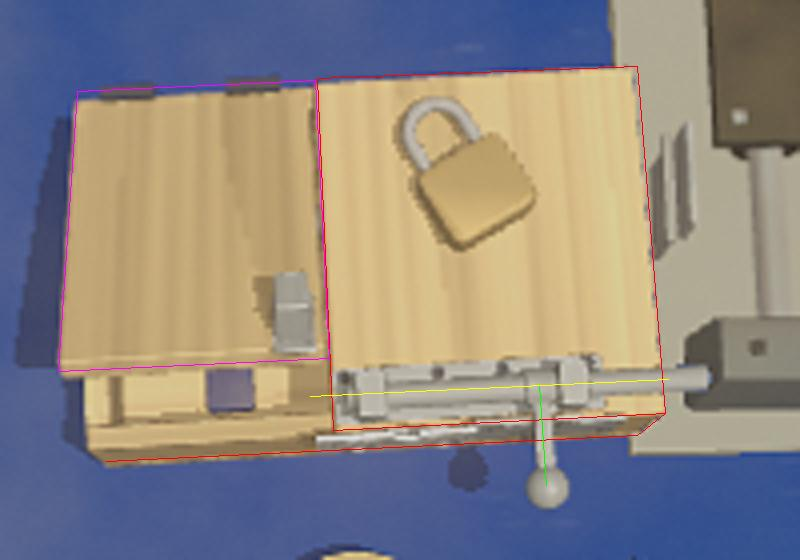

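View pics/scenefit.png

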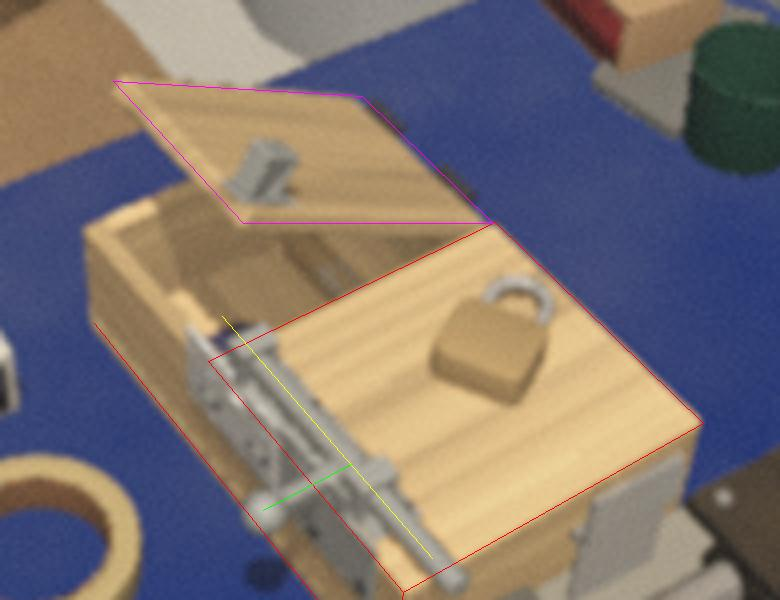

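```bash
sed -i 's/("scene",(352.9,331.4),(-85,-135,0),0),//; s/,("scene",(277,238),(-85,135,0),0)//' fit.py; python3 fit.py; cat >> h.py <<'E'
def ori(th,front):  # tool y down, x along box y; front: camera on robot side
    c,s=np.cos(th),np.sin(th); x=np.array([-s,c,0]) if front else np.array([s,-c,0])
    y=np.array([0,0,-1.]); return R2q(np.c_[x,y,np.cross(x,y)])
E
python3 - <<'E'
from h import *
from rig import ctrl
p=[0.5902,.0572,.036]
for f in(0,1):
  for P in [(-150,-40,400),(-117,-75,94+147),(-100,-20,130+147),(-33,83,80+166),(-150,-40,330)]:
    q=ctrl.ik(box2w(p,np.array(P)*1e-3)[0].tolist(),ori(p[2],f)); print(f,P,None if q is None else np.round(q,2))
print(ctrl.observe()['t'])
E
```

```text
[0.58968667 0.05659839 0.03788957 0.5004644 ]
top (388, 167.5) (85, -135, 80) [ 1.  -1.3]
top (309, 171) (85, 20, 80) [ 0.  -1.5]
top (395.2, 252.5) (-85, -135, 80) [1.1 0.6]
top (367, 271.7) (-117, -75, 94) [-0.5 -0.6]
scene (430, 270.5) (85, -135, 80) [0.4 0.1]
scene (355.7, 312) (-85, -135, 80) [-0.1  1. ]
scene (320.9, 292.9) (-117, -75, 94) [-0.5 -0.3]
top (245.3, 241) (-85, 135, 80) [-0.7  1.4]
scene (315, 221) (-85, 21, 80) [ 0.6 -0.6]
scene (284.5, 185) (-85, 135, 80) [-1.8 -0.2]
0 (-150, -40, 400) [-0.11  0.47 -0.03  2.1   0.02  0.57 -1.69]
0 (-117, -75, 241) [-0.06  0.8   0.02  2.14 -0.07  0.2  -1.52]
0 (-100, -20, 277) [-0.19  0.74  0.05  2.08 -0.11  0.33 -1.59]
0 (-33, 83, 246) [-0.39  0.86  0.11  1.86 -0.2   0.44 -1.67]
0 (-150, -40, 330) [-0.16  0.6   0.04  2.18 -0.06  0.36 -1.6 ]
1 (-150, -40, 400) [ 0.45  0.59 -0.91  2.08  0.67  0.79  0.73]
1 (-117, -75, 241) [ 0.27  0.85 -0.54  2.12  1.03  0.46  0.52]
1 (-100, -20, 277) [ 0.25  0.82 -0.69  2.05  0.94  0.62  0.51]
1 (-33, 83, 246) [ 0.05  0.93 -0.67  1.83  0.88  0.7   0.47]
1 (-150, -40, 330) [ 0.34  0.69 -0.76  2.16  0.85  0.62  0.58]
0.15
```

```bash
cat > look.py <<'E'
from h import *
from rig import ctrl
def wrist(name):
    o=ctrl.observe(); s=ctrl.snapshot("wrist"); f=s.pop("frame")
    cv2.imwrite(f"pics/{name}.png",f[:,:,::-1])
    import pickle; pickle.dump((s,(np.array(o["tcp_pos"]),np.array(o["tcp_rot"]))),open(f"pics/{name}.pkl","wb"))
    return o
E
python3 - <<'E'
from look import *
p=[0.5899,.0567,.037]
ctrl.reach(box2w(p,np.array([-85,-40,380])*1e-3)[0].tolist(),ori(p[2],1))
o=wrist("w1"); print(o['t'],o['tcp_pos'],o['ft_force'])
E
```

```text
2.4667 [0.50660937 0.01244086 0.37982129] [ 0.32514369  0.52320243 -0.49814492]
```

View pics/w1.png

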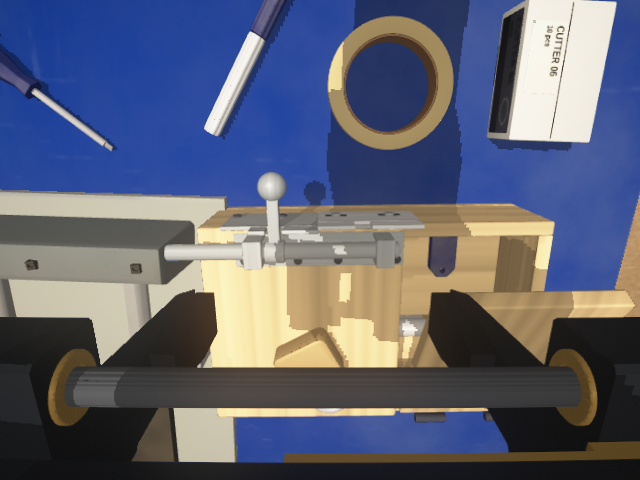

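```bash
cat > ov.py <<'E'
import sys,pickle
from h import *
mm=1e-3
def ov(name,p,box,Z,grid=True,out="ov"):
    s,t=pickle.load(open(f"pics/{name}.pkl","rb")); x0,y0,w,h=box
    im=cv2.imread(f"pics/{name}.png"); z=cv2.resize(im[y0:y0+h,x0:x0+w],None,fx=Z,fy=Z,interpolation=cv2.INTER_CUBIC)
    cv2.imwrite(f"pics/{name}_raw.png",z); z=z.copy()
    def line(A,col):
        u=(proj(s,box2w(p,np.array(A)*mm),t)-[x0,y0]+.5)*Z
        cv2.polylines(z,[u.astype(int)],False,col,1)
    line([(-85,-135,80),(85,-135,80),(85,20,80),(-85,20,80),(-85,-135,80)],(0,0,255))
    line([(-71,-75,94),(-117,-75,94)],(0,255,0)); line([(-71,-135,94),(-71,30,94)],(0,255,255))
    for k in range(-10,80,10): line([(-91,-75+k,102),(-97,-75+k,102)],(255,0,255) if k%50 else (0,0,255))
    cv2.imwrite(f"pics/{name}_{out}.png",z)
E
python3 -c "
from ov import *
ov('w1',[0.5899,.0567,.037],(190,160,260,120),3)"
```

```text
(no output)
```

View pics/w1_raw.png

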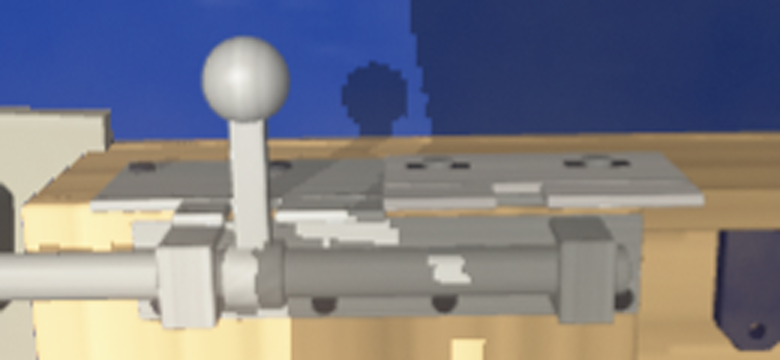

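View pics/w1_ov.png

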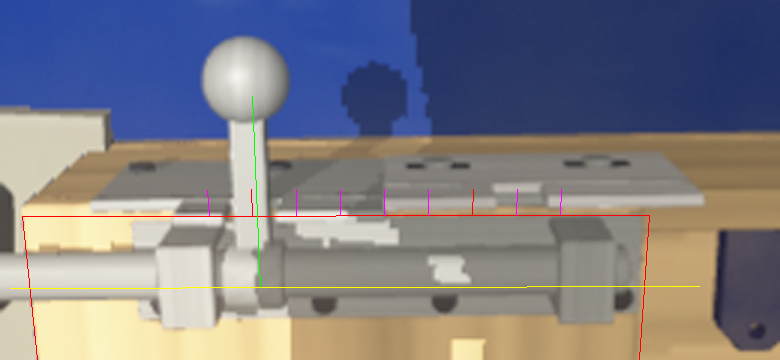

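```bash
python3 - <<'E'
from look import *
p=[0.5899,.0567,.037]; mm=1e-3
B=lambda x,y,z: box2w(p,np.array([x,y,z])*mm)[0].tolist()
ctrl.close_gripper(20)
ctrl.move_l(B(-30,83.5,166+195),feed=0.25)
print(ctrl.observe()['t'])
r=ctrl.move_l(B(-30,83.5,166+105),feed=0.12,stop_force=25); o=ctrl.observe(); print(r,o['t'],o['tcp_pos'][2]-.166,o['ft_force'])
r=ctrl.move_l(B(-30,83.5,166+72),feed=0.04,stop_force=16); o=ctrl.observe(); print(r,o['t'],o['tcp_pos'][2]-.166,o['ft_force'])
E
```

```text
4.5167
False 5.4167 0.10553705555858586 [-0.07584326 -0.68387167 -0.61441555]
True 6.05 0.08038751119234383 [-1.84267201 -1.90256271 11.18707024]
```

```bash
python3 - <<'E'
from look import *
p=[0.5899,.0567,.037]; mm=1e-3
B=lambda x,y,z: box2w(p,np.array([x,y,z])*mm)[0].tolist()
ctrl.move_l(B(-30,83.5,166+130),feed=0.2)
ctrl.move_l(B(-80,-30,290),feed=0.25)
ctrl.wait(0.2)
o=wrist("w2"); print(o['t'],o['tcp_pos'],o['ft_force'])
s=ctrl.snapshot("top"); cv2.imwrite("pics/top2.png",s["frame"][:,:,::-1])
s=ctrl.snapshot("scene"); cv2.imwrite("pics/scene2.png",s["frame"][:,:,::-1])
from ov import ov
ov('w2',p,(140,130,340,170),2.3)
a=cv2.imread("pics/scene2.png")[170:340,220:440]
cv2.imwrite("pics/scene2z.png",cv2.resize(a,None,fx=3.5,fy=3.5,interpolation=cv2.INTER_CUBIC))
E
```

```text
7.3 [0.5116184  0.02569468 0.29016742] [-0.31611938 -0.18609332 -0.00433212]
```

View pics/w2.png

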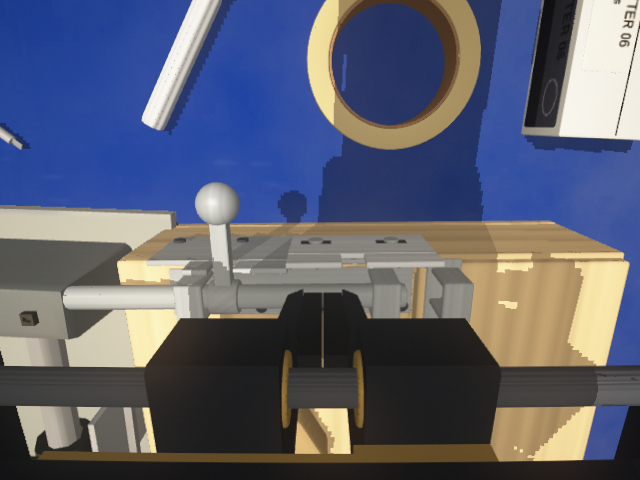

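View pics/w2_ov.png

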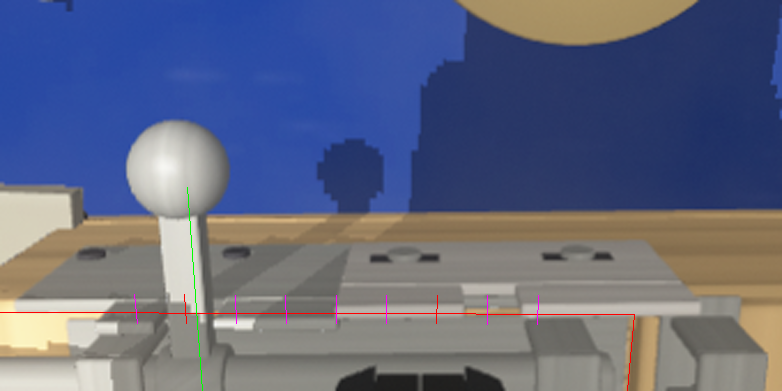

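View pics/scene2z.png

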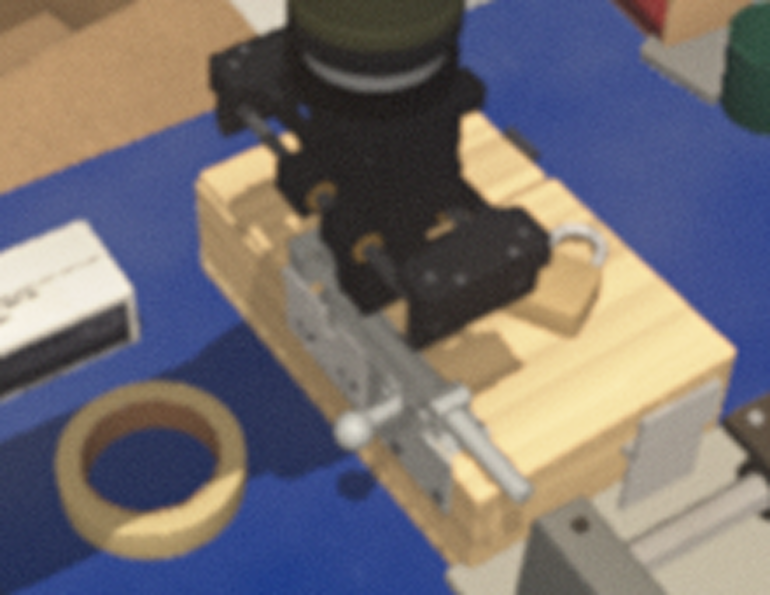

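```bash
cat > fit2.py <<'E'
from h import *
import pickle
from scipy.optimize import least_squares
mm=1e-3
W={n:pickle.load(open(f"pics/{n}.pkl","rb")) for n in("w1","w2")}
O=[("w1",(271.7-.3,186.3-.3),(-117,-75,94)),("w2",(217.2,202.8),(-117,-75,94)),("w1",(197.2,228.2),(-85,-135,80)),
("w2",(118,262),(-85,-135,80)),("w2",(628,262),(-85,135,80))]
# rod far end: x axis only checks
def pr(n,p,P): return proj(W[n][0],box2w(p,np.atleast_2d(P)*mm),W[n][1])
def res(p): return np.concatenate([(pr(n,p,P)-np.array(uv)).ravel() for n,uv,P in O])
s=least_squares(res,[.59,.057,.037],loss="soft_l1")
if __name__=="__main__":
    print(s.x); print(res(s.x).reshape(-1,2).round(1))
    p=s.x
    # notch edges in w2 zoom coords 463..518 rows ~ 290 top edge of plate
    for z in(102,101):
        q=onz(W["w2"][0],[((u+.0)/2.3+140-.3,287/2.3+130-.3) for u in(463,518,172,208)],[z*mm,z*mm,.098,.098],W["w2"][1])
        c,sn=np.cos(p[2]),np.sin(p[2]); d=q[:,:2]-p[:2]
        print(z,np.c_[c*d[:,0]+sn*d[:,1],-sn*d[:,0]+c*d[:,1]].round(4))
    q=onz(W["w1"][0],[((u+.0)/3+190-.3,192/3+160-.3) for u in(495,548,233,268)],[.102,.102,.098,.098],W["w1"][1])
    d=q[:,:2]-p[:2]; print(np.c_[c*d[:,0]+sn*d[:,1],-sn*d[:,0]+c*d[:,1]].round(4))
    print("knob world",box2w(p,np.array([-117,-75,94])*mm))
E
python3 fit2.py; python3 -c "
from ov import *
from fit2 import s
ov('w2',s.x,(140,130,340,170),2.3,out='ov2')"
```

```text
[0.5872649  0.05512565 0.03565504]
[[ 0.3  1.5]
 [ 0.5  2.2]
 [-2.4 -0.3]
 [-4.1 -1.7]
 [ 2.8 -0.3]]
102 [[-0.096  -0.0185]
 [-0.096  -0.0076]
 [-0.0944 -0.0771]
 [-0.0944 -0.0698]]
101 [[-0.0956 -0.0184]
 [-0.0957 -0.0075]
 [-0.0944 -0.0771]
 [-0.0944 -0.0698]]
[[-0.0935 -0.0186]
 [-0.0935 -0.0066]
 [-0.0926 -0.0784]
 [-0.0926 -0.0704]]
knob world [[ 0.47301282 -0.02399744  0.094     ]]
```

View pics/w2_ov2.png

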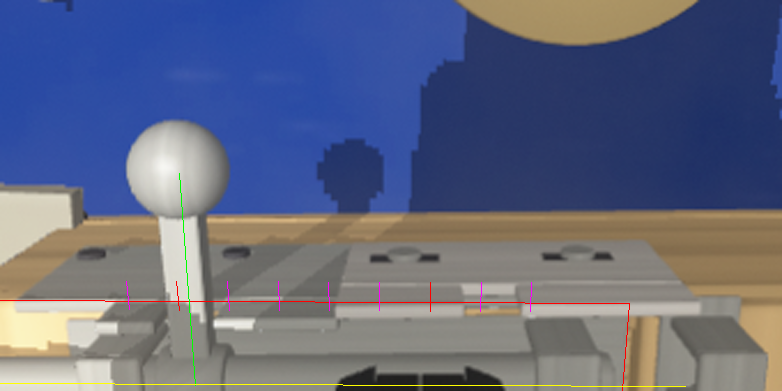

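```bash
cat > st.py <<'E'
from look import *
th=.037; mm=1e-3; Q=ori(th,1)
K0=np.array([.4743,-.0234,.094])      # knob at travel 0, handle level
def tgt(tr,a,dz=0,base=K0):
    c,s=np.cos(th),np.sin(th)
    bx=.046*(1-np.cos(a)); 
    return (base+np.array([c*bx-s*tr, s*bx+c*tr, .046*np.sin(a)+dz+.147])).tolist()
def st(l=""):
    o=ctrl.observe(); print(l,round(o['t'],2),"tcp",np.round(np.array(o['tcp_pos'])*1e3,1),"F",np.round(o['ft_force'],1),"w",round(o['gripper_width'],3)); return o
E
python3 - <<'E'
from st import *
ctrl.open()
ctrl.move_l(tgt(0,0,.05),feed=.2,ori=Q)
st("above")
ctrl.move_l(tgt(0,0,0),feed=.12,stop_force=8); st("down")
ctrl.close_gripper(12); ctrl.wait(.2); st("closed")
wrist("w3")
s=ctrl.snapshot("scene"); a=s["frame"][190:340,220:440,::-1]
cv2.imwrite("pics/scene3z.png",cv2.resize(a,None,fx=3.5,fy=3.5,interpolation=cv2.INTER_CUBIC))
E
```

```text
above 9.22 tcp [474.4 -23.6 291.1] F [0.1 1.2 0.6] w 0.996
down 9.62 tcp [475.2 -20.1 247.4] F [0.1 3.1 0.4] w 0.999
closed 10.87 tcp [475.  -21.5 248.9] F [ 0.5  7.  -0.3] w 0.213
```

View pics/w3.png

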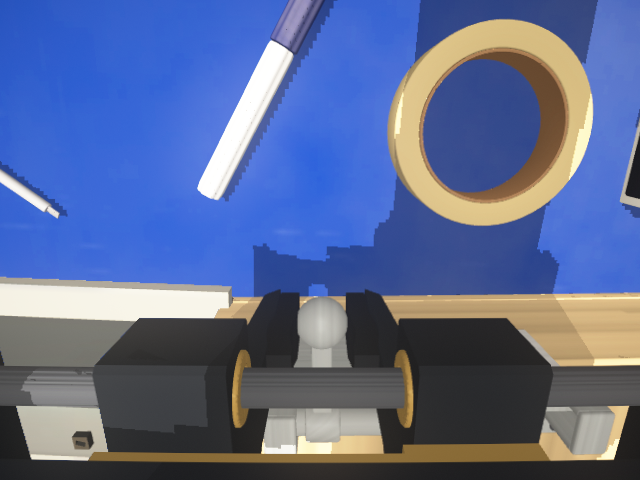

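View pics/scene3z.png

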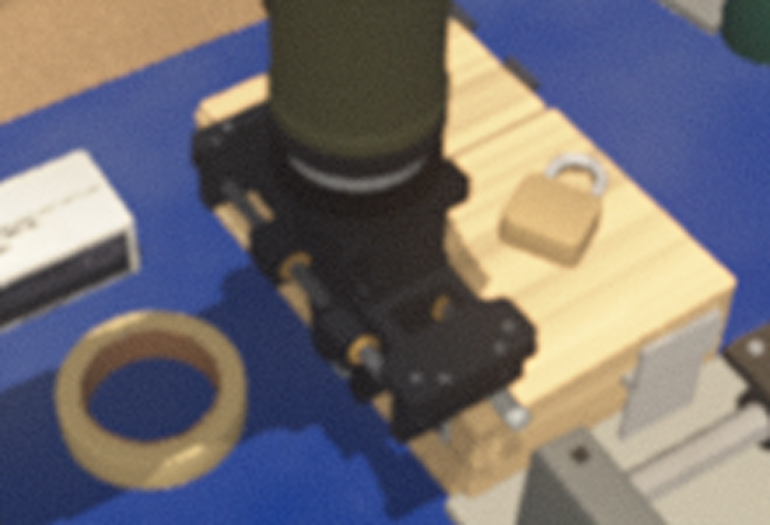

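```bash
python3 - <<'E'
import cv2
a=cv2.imread("pics/top0.png")[200:275,370:530]
cv2.imwrite("pics/top0b.png",cv2.resize(a,None,fx=5,fy=5,interpolation=cv2.INTER_CUBIC))
a=cv2.imread("pics/scene0.png")[290:470,340:480]
cv2.imwrite("pics/scene0b.png",cv2.resize(a,None,fx=3.3,fy=3.3,interpolation=cv2.INTER_CUBIC))
E
```

```text
(no output)
```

View pics/top0b.png

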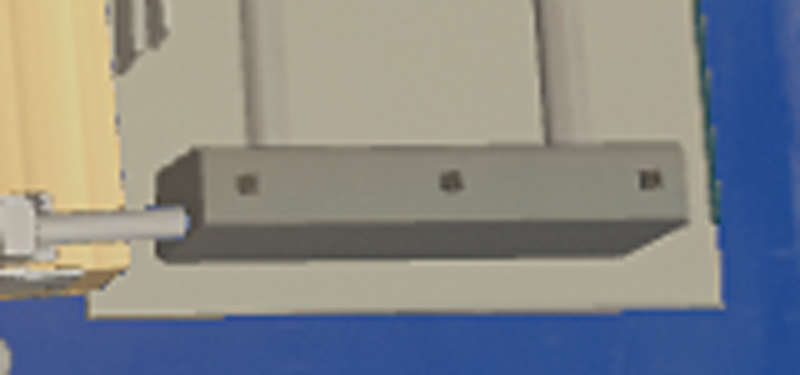

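View pics/scene0b.png

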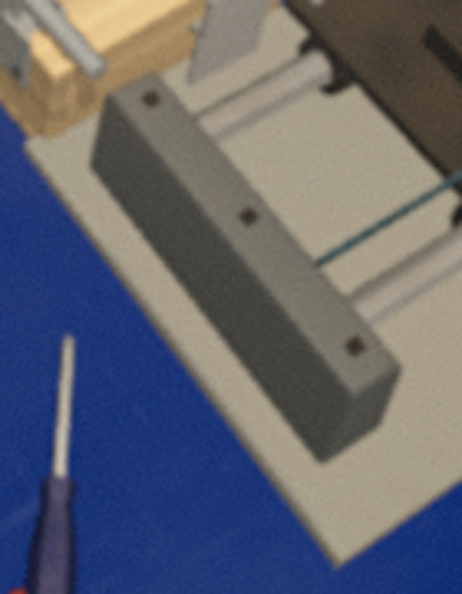

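```bash
python3 - <<'E'
from h import *
def tri(a,b):
    e1,d1=ray(CAL["top"],[a]);e2,d2=ray(CAL["scene"],[b]);d1=d1[0];d2=d2[0]
    A=np.c_[d1,-d2];t=np.linalg.lstsq(A,e2-e1,rcond=None)[0]
    p=e1+t[0]*d1;q=e2+t[1]*d2;return (p+q)/2,np.linalg.norm(p-q)
print(tri((410.6,244.4),(372.4,318.8)), tri((367,271.7),(320.9,292.9)))
from st import *
st()
E
```

```text
(array([ 0.52534678, -0.10831428,  0.084701  ]), np.float64(0.00015169033002845894)) (array([ 0.47512126, -0.02391342,  0.09446412]), np.float64(0.0012981395910477637))
 10.97 tcp [475.  -21.5 248.9] F [0.2 5.7 1.3] w 0.211
```

```bash
python3 - <<'E'
from st import *
ctrl.open(); ctrl.wait(.1); st("open")
K=K0+[0.0003,.0027,0]
ctrl.move_l(tgt(0,0,.001,K),feed=.03,stop_force=10); st("down")
ctrl.close_gripper(12); ctrl.wait(.2); st("closed")
E
```

```text
open 12.17 tcp [475.1 -21.1 249. ] F [-0.1  8.1  1. ] w 1.0
down 12.54 tcp [475.5 -18.6 242.8] F [-0.5  5.8  3.3] w 1.001
closed 13.8 tcp [475.4 -19.4 242.6] F [1.6 6.1 2.7] w 0.227
```

```bash
python3 - <<'E'
from st import *
o=st(); print(np.round(o['ft_torque'],2), np.round(o['joint_pos'],3), np.round(o['tau'],2))
print(q2R(o['tcp_rot']).round(3), q2R(Q).round(3))
wrist("w4")
for n in("scene","top"):
    s=ctrl.snapshot(n); f=s["frame"][:,:,::-1]; cv2.imwrite(f"pics/{n}4.png",f)
    if n=="top": a=cv2.resize(f[150:400,230:530],None,fx=2.6,fy=2.4,interpolation=cv2.INTER_CUBIC)
    else: a=cv2.resize(f[150:390,200:480],None,fx=2.5,fy=2.5,interpolation=cv2.INTER_CUBIC)
    cv2.imwrite(f"pics/{n}4z.png",a)
E
```

```text
13.8 tcp [475.4 -19.4 242.6] F [1.6 6.1 2.7] w 0.227
[-0.3  -0.45  1.03] [ 0.313  0.86  -0.609  2.121  1.086  0.51   0.473] [  3.92 -45.13  -3.26  -4.    -1.05   0.48  -1.03]
[[-0.043  0.004 -0.999]
 [ 0.999  0.002 -0.043]
 [ 0.002 -1.    -0.004]] [[-0.037  0.    -0.999]
 [ 0.999  0.    -0.037]
 [ 0.    -1.    -0.   ]]
```

View pics/w4.png

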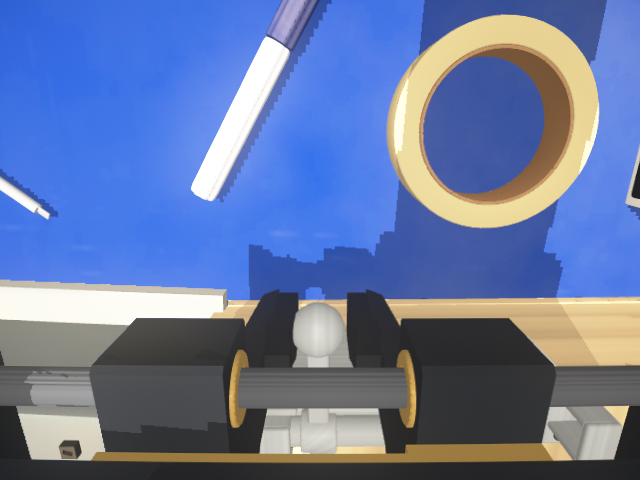

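View pics/scene4z.png

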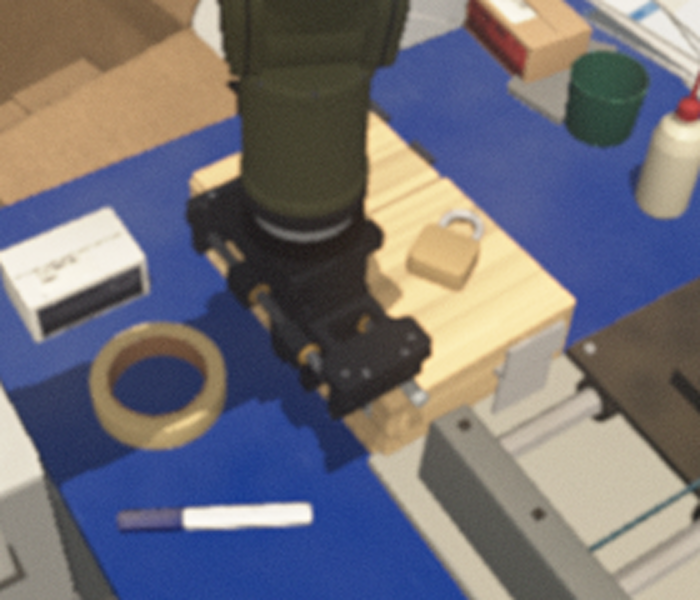

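View pics/top4z.png

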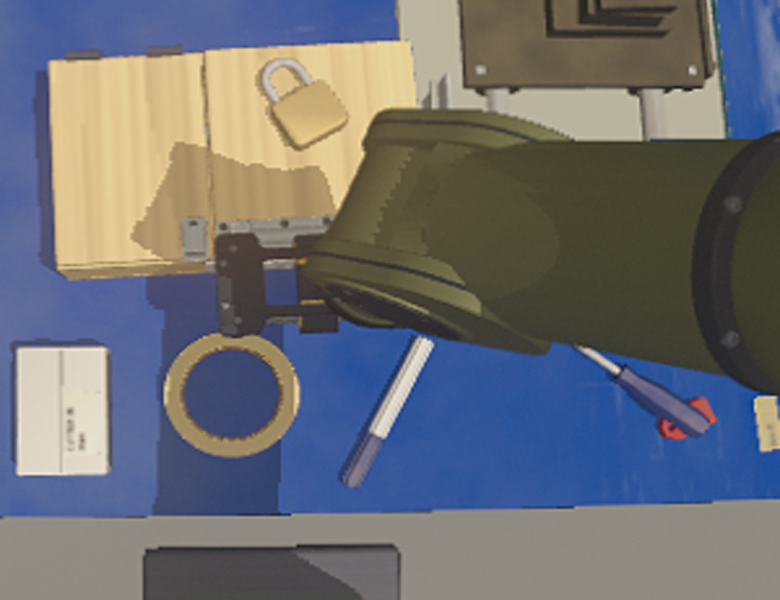

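```bash
cat >> st.py <<'E'
def st2(l=""):
    o=st(l); print("    T",np.round(o['ft_torque'],2),"rot",np.round(R.from_matrix(q2R(Q).T@q2R(o['tcp_rot'])).as_rotvec(),4)); return o
E
python3 - <<'E'
from st import *
ctrl.open(); st2("open")
K=K0+[0.0003,.0027,0]
for dz in(.02,.06):
    ctrl.move_l(tgt(0,0,dz,K),feed=.1); st2(f"{dz}")
E
```

```text
open 15.03 tcp [475.5 -18.6 242.8] F [0.1 6.5 3. ] w 0.998
    T [ 0.84 -0.3   0.34] rot [-0.0046 -0.0029 -0.0054]
0.02 15.38 tcp [474.8 -21.5 261. ] F [ 0.6 -0.1  0. ] w 0.999
    T [ 0.08 -0.15 -0.04] rot [-0.0016  0.0017 -0.0001]
0.06 15.93 tcp [474.4 -21.  300.5] F [-0.1  0.9 -0.3] w 1.0
    T [ 0.08 -0.08  0.02] rot [-0.0005  0.0003 -0.0009]
```

```bash
python3 - <<'E'
from h import *
import pickle
for n in("w1","w2","w3","w4"):
    s,t=pickle.load(open(f"pics/{n}.pkl","rb"))
    print(n,proj(s,[[.5253,-.1083,.0847],[.473,-.023,.094]],t).round(0).tolist())
print(onz(CAL["top"],[(407.5,244.5)],.094))
E
```

```text
w1 [[160.0, 252.0], [273.0, 188.0]]
w2 [[65.0, 294.0], [220.0, 205.0]]
w3 [[124.0, 410.0], [318.0, 323.0]]
w4 [[113.0, 419.0], [313.0, 330.0]]
[[ 0.52370296 -0.10040043  0.094     ]]
```

View pics/top4.png

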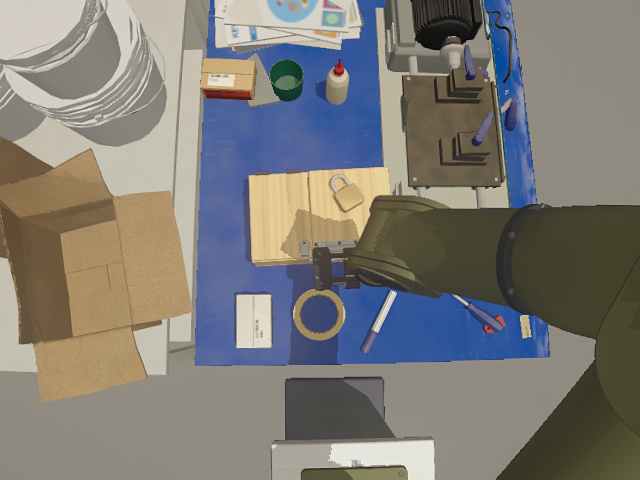

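View pics/scene4.png

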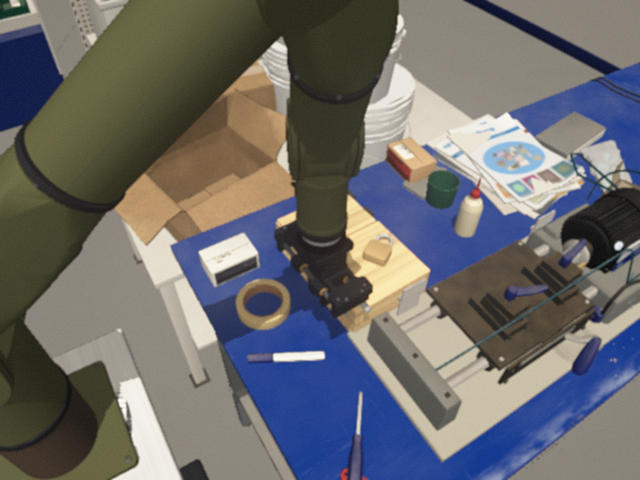

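```bash
sed -i 's/^def tgt/Q0=ori(th,0)\ndef tgt/' st.py; python3 - <<'E'
from st import *
K=K0+[0.0003,.0017,0]
ctrl.reach(tgt(0,0,.06,K),Q0); o=st2("re"); print(np.round(o['joint_pos'],2))
for dz in(.025,.014,.007):
    ctrl.move_l(tgt(0,0,dz,K),feed=.06); o=st2(f"{dz}")
    if abs(o['ft_force'][1])>4: break
s=ctrl.snapshot("top"); cv2.imwrite("pics/top5.png",s["frame"][:,:,::-1])
wrist("w5")
E
```

```text
re 17.38 tcp [474.3 -21.5 300.6] F [-0.7 -0.1 -0.6] w 1.001
    T [0.05 0.04 0.03] rot [4.0000e-04 3.1399e+00 2.3000e-03]
[-0.31  0.73  0.44  2.12 -0.73  0.44 -0.83]
0.025 18.11 tcp [474.6 -21.8 266. ] F [-0.3  0.1 -0.4] w 1.003
    T [0.08 0.02 0.02] rot [ 0.0000e+00 -3.1414e+00 -1.0000e-04]
0.014 18.44 tcp [474.5 -21.7 254.9] F [-0.4  0.5  0. ] w 1.002
    T [ 0.    0.02 -0.03] rot [3.0000e-04 3.1416e+00 7.0000e-04]
0.007 18.71 tcp [474.9 -20.3 248. ] F [1.1 3.8 2.5] w 0.999
    T [ 0.63 -0.14  0.21] rot [ 3.800e-03  3.139e+00 -5.000e-04]
```

View pics/top5.png

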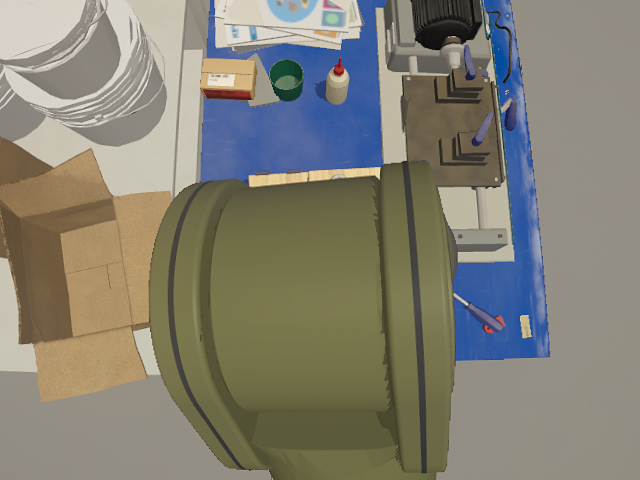

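View pics/w5.png

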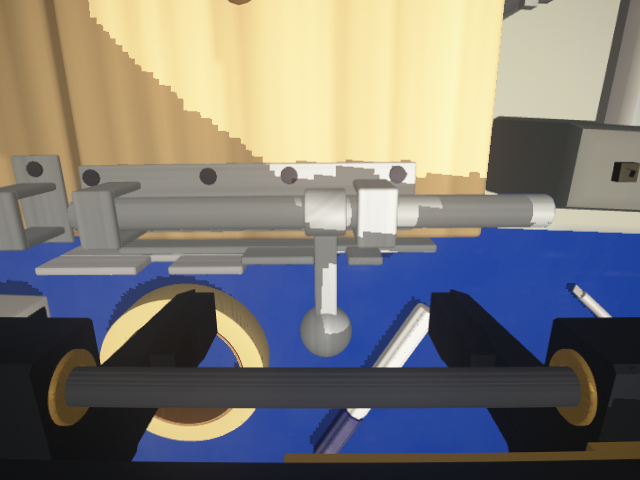

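```bash
python3 - <<'E'
from st import *
st2("now")
s=ctrl.snapshot("scene"); f=s["frame"][:,:,::-1]; cv2.imwrite("pics/scene5.png",f)
cv2.imwrite("pics/scene5z.png",cv2.resize(f[210:390,260:450],None,fx=4,fy=3.3,interpolation=cv2.INTER_CUBIC))
st2("now")
E
```

```text
now 18.81 tcp [474.9 -20.4 248.1] F [1.  6.3 1.6] w 1.0
    T [ 0.76 -0.2   0.26] rot [ 3.4000e-03  3.1391e+00 -5.0000e-04]
now 18.86 tcp [474.9 -20.4 248.1] F [0.8 4.6 1.9] w 1.003
    T [ 0.68 -0.17  0.28] rot [ 3.3000e-03  3.1391e+00 -4.0000e-04]
```

View pics/scene5z.png

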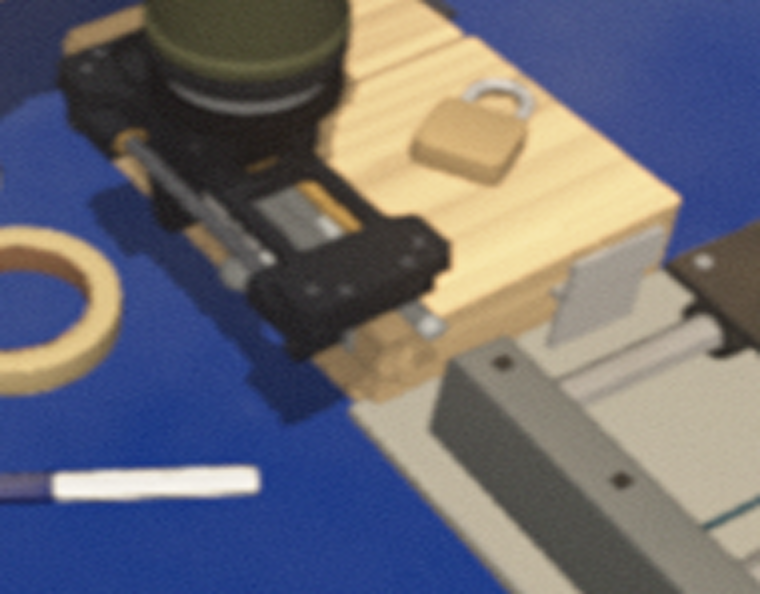

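```bash
python3 - <<'E'
from st import *
K=K0+[0.0003,.0017,0]
ctrl.move_l(tgt(0,0,.014,K),feed=.06); 
ctrl.close_gripper(3); st2("closed hi")
for dz in(.008,.003):
    ctrl.move_l(tgt(0,0,dz,K),feed=.04); o=st2(f"{dz}")
wrist("w6")
E
```

```text
closed hi 20.17 tcp [474.6 -21.6 255. ] F [ 0.9 -0.1  0. ] w 0.217
    T [ 0.12 -0.03 -0.02] rot [2.0000e-04 3.1415e+00 0.0000e+00]
0.008 20.47 tcp [474.8 -21.2 249.2] F [-0.6  4.1  5.5] w 0.217
    T [-0.24 -0.12  0.22] rot [ 9.0000e-04  3.1399e+00 -1.7000e-03]
0.003 20.74 tcp [475.2 -19.8 244.8] F [-0.9  7.4 11.3] w 0.257
    T [-0.03 -0.21  0.33] rot [ 0.0046  3.1371 -0.0034]
```

View pics/w6.png

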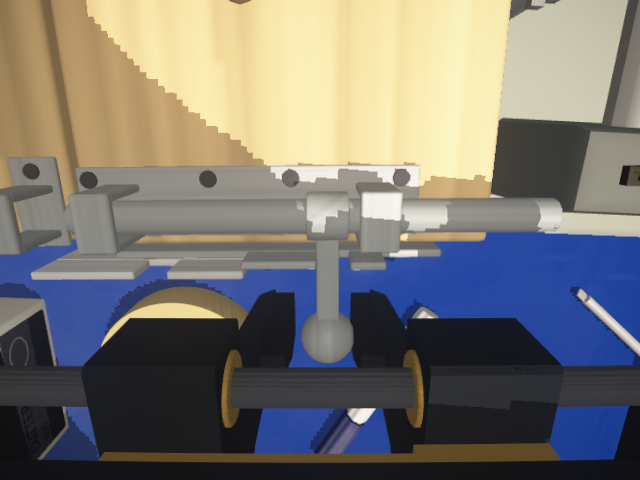

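```bash
python3 - <<'E'
from h import *
import pickle
for n in("w3","w4","w5","w6"):
    s,t=pickle.load(open(f"pics/{n}.pkl","rb"))
    H=np.array(s["hand_eye"]); f=K(s)
    def pt(P):
        P=np.array(P); c=np.linalg.inv(H)@np.r_[P,1]; u=f@c[:3]; return (u[:2]/u[2]).round(0), round(c[2],3)
    print(n,[pt((0,y,0)) for y in(.140,.147,.156,.166)], "tip edges z",[pt((0,.166,z)) for z in(-.009,.009)], pt((.0113,.166,0)))
    # ray of ball -> tool coordinates at tool y = depth of z=.094
    uv={"w3":(322,323),"w4":(318.5,330),"w5":(326,331),"w6":(327.5,336)}[n]
    P=onz(s,[uv],.094,t)[0]; print("  ball world",P.round(4),"tool",(q2R(t[1]).T@(P-t[0])).round(4))
E
```

```text
w3 [(array([324., 351.]), np.float64(0.137)), (array([324., 340.]), np.float64(0.144)), (array([323., 328.]), np.float64(0.153)), (array([323., 316.]), np.float64(0.162))] tip edges z [(array([323., 335.]), np.float64(0.165)), (array([323., 296.]), np.float64(0.16))] (array([351., 316.]), np.float64(0.162))
  ball world [ 0.4729 -0.0215  0.094 ] tool [-0.0006  0.1549  0.0027]
w4 [(array([324., 351.]), np.float64(0.137)), (array([324., 340.]), np.float64(0.144)), (array([323., 328.]), np.float64(0.153)), (array([323., 316.]), np.float64(0.162))] tip edges z [(array([323., 335.]), np.float64(0.165)), (array([323., 296.]), np.float64(0.16))] (array([351., 316.]), np.float64(0.162))
  ball world [ 0.4728 -0.0211  0.094 ] tool [-0.0019  0.1486  0.0032]
w5 [(array([321., 342.]), np.float64(0.136)), (array([321., 332.]), np.float64(0.143)), (array([321., 320.]), np.float64(0.152)), (array([321., 308.]), np.float64(0.161))] tip edges z [(array([321., 328.]), np.float64(0.164)), (array([321., 288.]), np.float64(0.159))] (array([348., 308.]), np.float64(0.161))
  ball world [ 0.4712 -0.0222  0.094 ] tool [ 0.002   0.154  -0.0038]
w6 [(array([321., 342.]), np.float64(0.136)), (array([321., 332.]), np.float64(0.143)), (array([321., 320.]), np.float64(0.152)), (array([321., 308.]), np.float64(0.161))] tip edges z [(array([321., 328.]), np.float64(0.164)), (array([321., 288.]), np.float64(0.159))] (array([348., 308.]), np.float64(0.161))
  ball world [ 0.4716 -0.022   0.094 ] tool [ 0.0025  0.1508 -0.004 ]
```

```bash
cat >> st.py <<'E'
PHI=-.27
KB=np.array([.4735,-.0218,.094])
_c,_s=np.cos(th),np.sin(th)
bx=np.array([_c,_s,0]); by=np.array([-_s,_c,0])
RT=R.from_rotvec(PHI*bx).as_matrix()@q2R(Q0); QT=R2q(RT); AP=RT[:,1]
def tt(tr,a,back=0,KB=KB,dz=0):
    ball=KB+bx*.046*(1-np.cos(a))+by*tr+np.array([0,0,.046*np.sin(a)+dz])
    return (ball-AP*(.147+back)).tolist()
E
python3 - <<'E'
from st import *
print(AP)
for a in [(0,0,.06),(0,0),(0,.95),(.06,.95),(.06,0),(.06,0,.05)]:
    q=ctrl.ik(tt(*a),QT); print(a,None if q is None else np.round(q,2))
ctrl.open()
ctrl.move_l((np.array(ctrl.observe()['tcp_pos'])+[0,0.01,.045]).tolist(),feed=.15); st2("up")
ctrl.reach(tt(0,0,.05),QT); st2("tilt above")
E
```

```text
[ 0.00986681 -0.26654888 -0.9637709 ]
(0, 0, 0.06) [-0.67  0.85  0.74  2.14 -0.69  0.42 -1.02]
(0, 0) [-0.55  0.92  0.57  2.16 -0.78  0.25 -0.94]
(0, 0.95) [-0.61  0.89  0.69  2.1  -0.7   0.4  -0.99]
(0.06, 0.95) [-0.75  0.91  0.74  2.07 -0.72  0.46 -1.09]
(0.06, 0) [-0.7   0.95  0.63  2.14 -0.8   0.33 -1.04]
(0.06, 0, 0.05) [-0.8   0.89  0.76  2.11 -0.71  0.46 -1.11]
up 22.31 tcp [475.2  -9.3 289.2] F [-0.1  0.5  0.6] w 1.003
    T [0.02 0.03 0.  ] rot [-5.000e-04  3.141e+00 -7.000e-04]
tilt above 22.77 tcp [471.3  30.6 283. ] F [-0.2 -1.   0.1] w 0.998
    T [0.27 0.04 0.  ] rot [-4.2280e-01  3.1116e+00  2.8000e-03]
```

```bash
python3 - <<'E'
from st import *
ctrl.move_l(tt(0,0,.015),feed=.08); st2("15")
ctrl.move_l(tt(0,0,.0),feed=.05); st2("0")
wrist("w7")
E
```

```text
15 23.36 tcp [472.   20.4 250.4] F [-0.1  0.2  0.5] w 1.002
    T [0.27 0.04 0.03] rot [ 4.216e-01 -3.111e+00  1.000e-04]
0 23.81 tcp [471.9  17.3 235.4] F [0.  0.4 0.5] w 1.002
    T [ 0.25 -0.01  0.01] rot [ 4.228e-01 -3.113e+00 -1.000e-03]
```

View pics/w7.png

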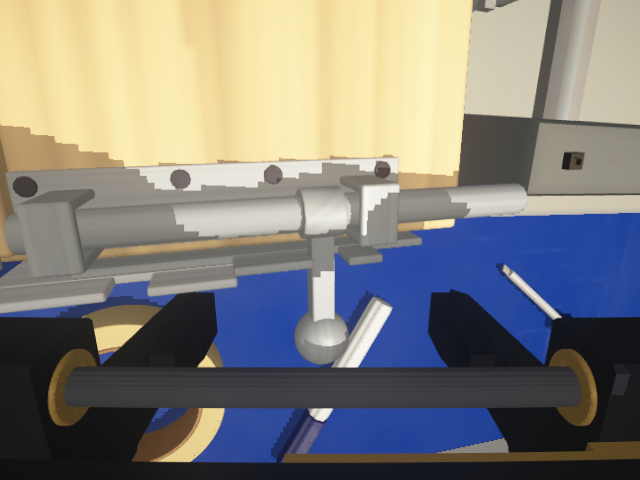

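```bash
python3 - <<'E'
from st import *
ctrl.close_gripper(14); st2("closed")
for a in(.2,.4,.6,.8,.95):
    ctrl.move_l(tt(0,a),feed=.06); st(f"a{a}")
wrist("w8")
E
```

```text
closed 24.93 tcp [472.   17.5 235.7] F [0.1 0.4 0.8] w 0.205
    T [0.33 0.04 0.01] rot [-0.4226  3.113  -0.    ]
a0.2 25.23 tcp [472.8  17.5 245. ] F [-0.9  0.8  0.2] w 0.203
a0.4 25.52 tcp [475.3  17.6 253.7] F [-2.1  1.3  1.3] w 0.21
a0.6 25.82 tcp [479.6  17.6 261.7] F [-3.3  0.7  3.2] w 0.206
a0.8 26.12 tcp [485.6  17.6 268.9] F [-4.7  1.2  6.5] w 0.207
a0.95 26.39 tcp [491.1  17.7 273.5] F [-4.5  1.5  6.4] w 0.21
```

View pics/w8.png

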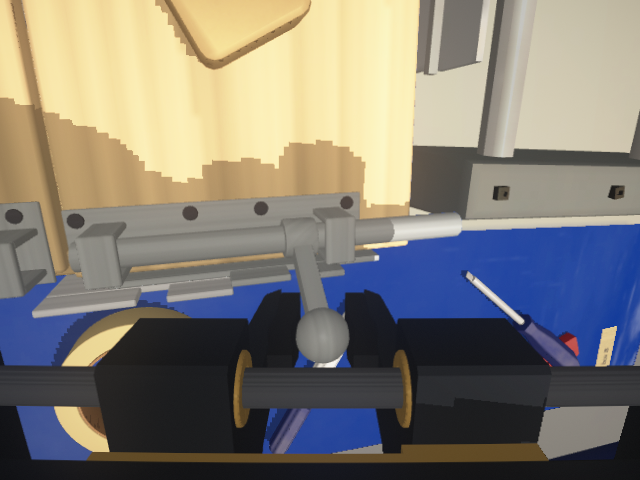

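```bash
cat >> st.py <<'E'
KC=KB+np.array([-.0012,0,.0018])
E
python3 - <<'E'
from st import *
ctrl.move_l(tt(0,.95,KB=KC),feed=.05); st("relieve")
r=ctrl.move_l(tt(.027,.95,KB=KC),feed=.06,stop_force=12); st(f"27 {r}")
r=ctrl.move_l(tt(.052,.95,KB=KC),feed=.05,stop_force=12); st(f"52 {r}")
wrist("w9")
E
```

```text
relieve 26.69 tcp [491.7  18.3 274.9] F [ 4.7 -0.8 -5.6] w 0.205
27 False 27.29 tcp [490.2  45.9 275. ] F [ 5.8  0.8 -5.4] w 0.201
52 False 27.94 tcp [489.   70.6 275. ] F [ 5.7  0.8 -5.8] w 0.199
```

View pics/w9.png

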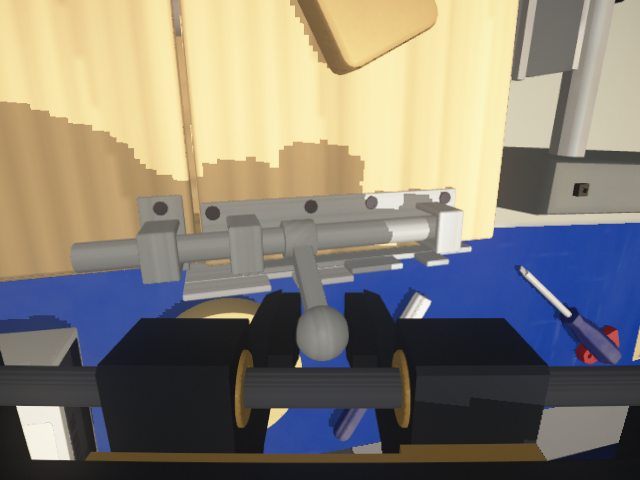

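```bash
python3 - <<'E'
from h import *
from st import by,bx
import pickle
s,t=pickle.load(open("pics/w9.pkl","rb"))
im=cv2.imread("pics/w9.png"); x0,y0,w,h=150,190,330,190; Z=2.4
z=cv2.resize(im[y0:y0+h,x0:x0+w],None,fx=Z,fy=Z,interpolation=cv2.INTER_CUBIC)
cv2.imwrite("pics/w9_raw.png",z)
# ball in tool coords at grasp => world
M=q2R(t[1]); ball=t[0]+M@np.array([0,.147,0]); print(ball)
rod=ball+bx*.046*np.cos(.95)-np.array([0,0,.046*np.sin(.95)])
print("rod pt",rod)
for k in range(-10,20,2):
    A=np.array([rod-bx*.014+by*k*1e-3+[0,0,.0075],rod-bx*.020+by*k*1e-3+[0,0,.0075]])
    u=(proj(s,A,t)-[x0,y0]+.5)*Z
    cv2.polylines(z,[u.astype(int)],False,(0,0,255) if k==0 else ((255,0,255) if k%10 else (0,255,0)),1)
u=(proj(s,np.array([rod,ball]),t)-[x0,y0]+.5)*Z; cv2.polylines(z,[u.astype(int)],False,(0,255,255),1)
cv2.imwrite("pics/w9_ov.png",z)
E
```

```text
[0.49087379 0.03154626 0.13328109]
rod pt [0.5176129  0.03253606 0.09586398]
```

View pics/w9_ov.png

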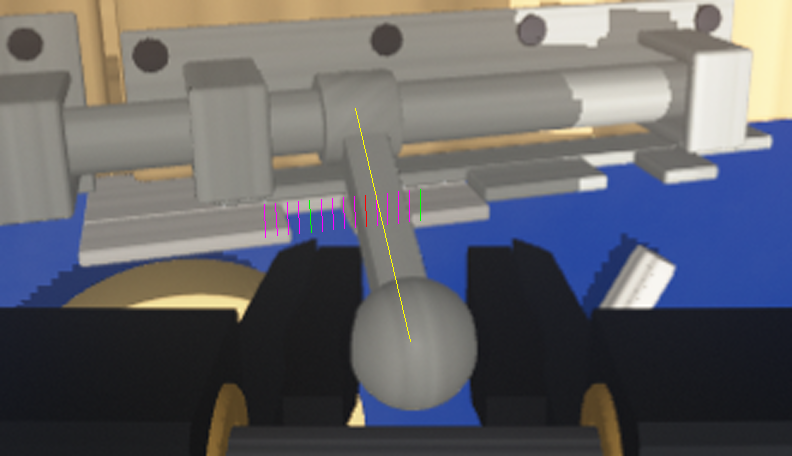

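View pics/w9_raw.png

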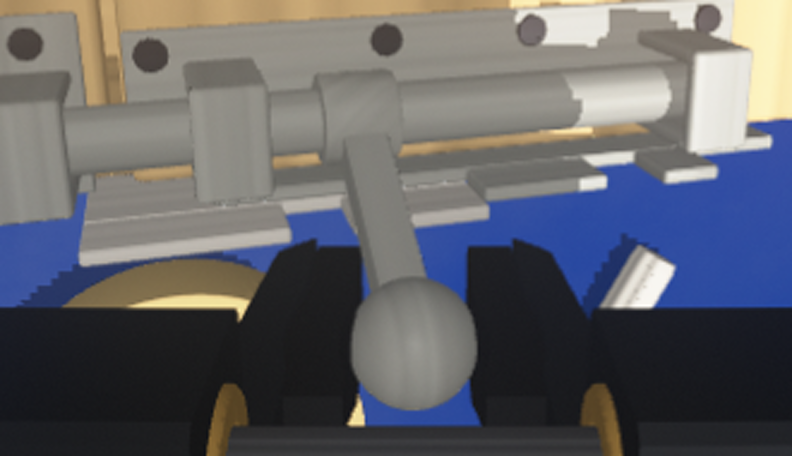

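```bash
cat >> st.py <<'E'
KD=KB+np.array([-.0006,0,.0009])
E
python3 - <<'E'
from st import *
ctrl.move_l(tt(.0607,.95,KB=KD),feed=.05,stop_force=12); st("60.7")
for a in(.8,.68,.56,.46,.36):
    r=ctrl.move_l(tt(.0607,a,KB=KD),feed=.03,stop_force=6); st(f"a{a} {r}")
    if r: break
wrist("w10")
E
```

```text
60.7 28.32 tcp [488.3  78.9 274.3] F [1.8 1.5 1.1] w 0.205
a0.8 False 28.7 tcp [482.8  78.3 269.5] F [ 1.9  0.4 -0.2] w 0.206
a0.68 False 29.03 tcp [479.1  78.2 265.3] F [ 1.4 -0.  -0.7] w 0.207
a0.56 False 29.37 tcp [476.   78.2 260.7] F [ 0.4 -1.3 -1.4] w 0.21
a0.46 False 29.67 tcp [473.8  78.2 256.7] F [ 0.2 -1.4 -1. ] w 0.209
a0.36 False 29.97 tcp [472.   78.2 252.5] F [ 1.1 -2.2 -1. ] w 0.206
```

View pics/w10.png

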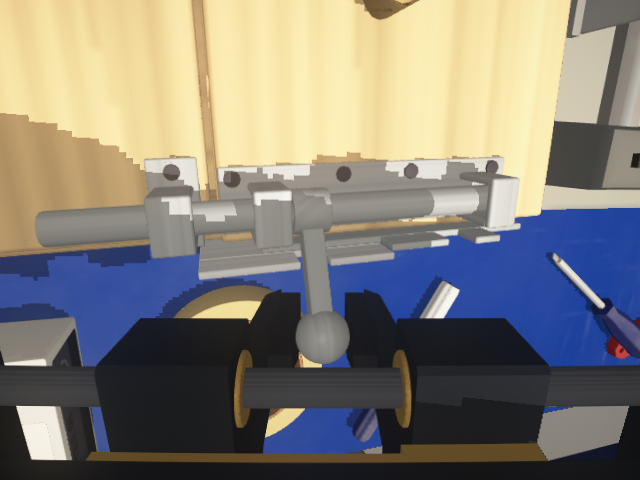

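```bash
python3 - <<'E'
from st import *
for a in(.25,.15,.07,0.0,-.04):
    r=ctrl.move_l(tt(.0601,a,KB=KD),feed=.03,stop_force=6); o=st(f"a{a} {r}")
    if r: break
ball=np.array(o['tcp_pos'])+q2R(o['tcp_rot'])@[0,.147,0]; print(ball)
wrist("w11")
E
```

```text
a0.25 False 30.33 tcp [470.6  77.9 247.6] F [ 1.6  0.1 -2.7] w 0.203
a0.15 False 30.63 tcp [469.7  77.7 243.1] F [ 0.1  1.2 -1.6] w 0.197
a0.07 False 30.91 tcp [469.3  77.5 239.5] F [ 0.9  0.2 -1.3] w 0.201
a0.0 False 31.17 tcp [469.1  77.4 236.4] F [ 0.8  0.5 -0.7] w 0.201
a-0.04 False 31.42 tcp [469.2  77.3 234.6] F [-0.9  0.2  0.2] w 0.198
[0.47055196 0.03813731 0.09297888]
```

View pics/w11.png

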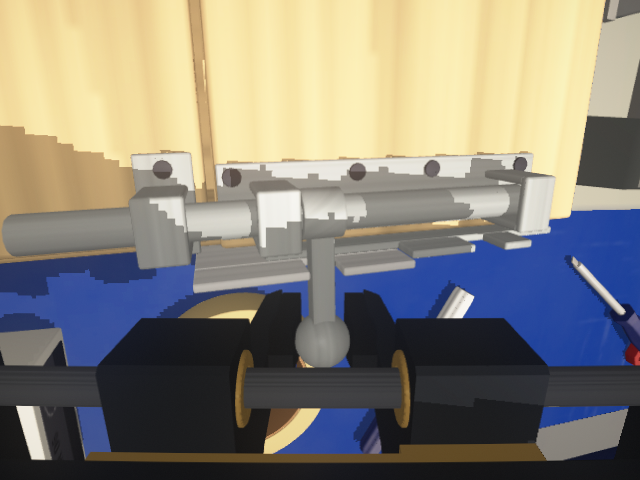

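```bash
python3 - <<'E'
from st import *
for a in(-.08,-.12,-.16,-.2):
    r=ctrl.move_l(tt(.0601,a,KB=KD),feed=.02,stop_force=5); o=st(f"a{a} {r}")
    if r or o['ft_force'][2]>5: break
wrist("w12")
E
```

```text
a-0.08 False 31.72 tcp [469.2  77.3 232.9] F [-0.6  0.3  0.7] w 0.198
a-0.12 False 31.97 tcp [469.4  77.  231.5] F [-2.9  0.3  6.3] w 0.199
```

View pics/w12.png

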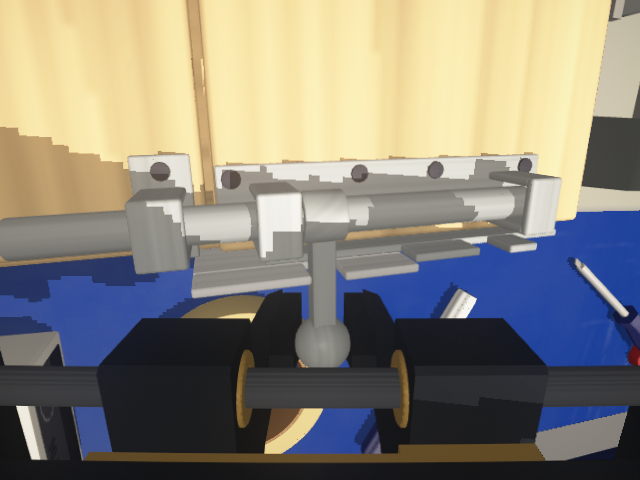

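```bash
python3 - <<'E'
from st import *
ctrl.open(); st("open")
ctrl.wait(.1)
wrist("w13a")
p=np.array(ctrl.observe()['tcp_pos'])
ctrl.move_l((p-AP*.05).tolist(),feed=.1); st("up")
wrist("w13")
E
```

```text
open 33.13 tcp [469.6  77.5 231.1] F [-0.2 -0.3 -0.1] w 1.002
up 33.93 tcp [468.9  90.9 279. ] F [ 0.1  0.1 -0.7] w 1.002
```

View pics/w13.png

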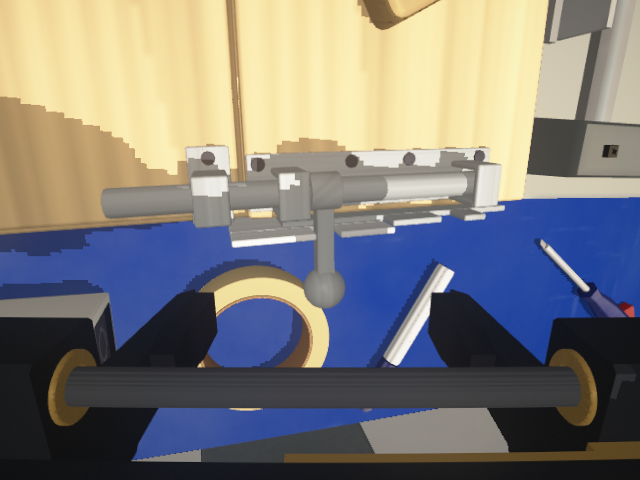

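View pics/w13a.png

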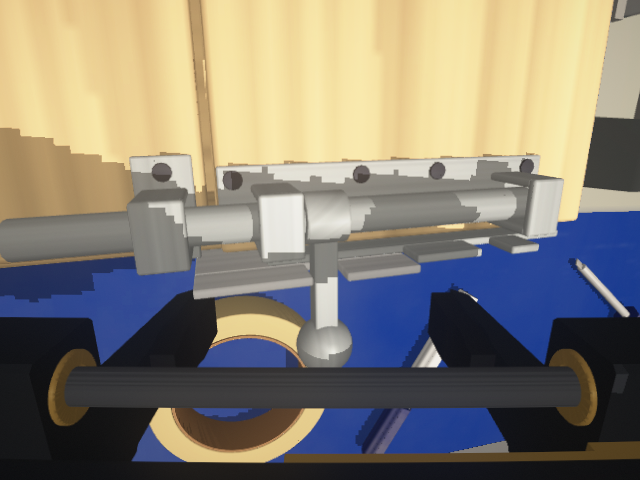

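```bash
python3 - <<'E'
from st import *
p=np.array(ctrl.observe()['tcp_pos'])
ctrl.move_l((p+[-.02,.0,.10]).tolist(),feed=.15)
ctrl.movej([-.9,.45,.6,1.9,-.6,.6,-1.0]); st("away")
for n in("scene","top"):
    s=ctrl.snapshot(n); f=s["frame"][:,:,::-1]; cv2.imwrite(f"pics/{n}6.png",f)
    b=(170,340,210,440) if n=="scene" else (150,360,225,425)
    cv2.imwrite(f"pics/{n}6z.png",cv2.resize(f[b[0]:b[1],b[2]:b[3]],None,fx=3.4 if n=="scene" else 2.8,fy=3.4 if n=="scene" else 2.8,interpolation=cv2.INTER_CUBIC))
E
```

```text
away 35.77 tcp [484.3 223.2 491.3] F [-0.1  0.2  0.2] w 1.001
```

View pics/scene6z.png

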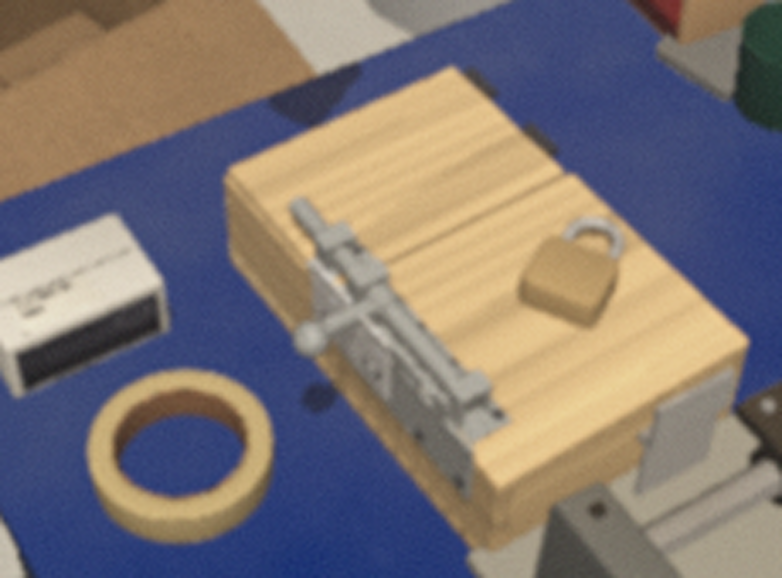

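View pics/top6z.png

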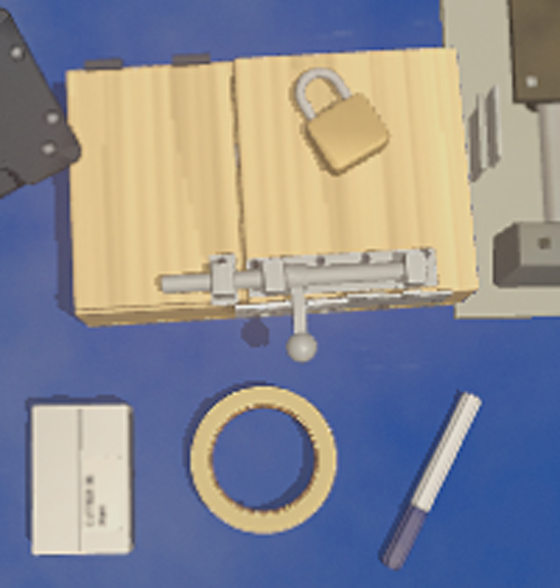

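```bash
python3 - <<'E'
from h import *
def tri(a,b):
    e1,d1=ray(CAL["top"],[a]);e2,d2=ray(CAL["scene"],[b]);d1=d1[0];d2=d2[0]
    t=np.linalg.lstsq(np.c_[d1,-d2],e2-e1,rcond=None)[0]
    p=e1+t[0]*d1;q=e2+t[1]*d2;return (p+q)/2,np.linalg.norm(p-q)
print(tri((332.3,273.7),(301,269.8)))
a=cv2.imread("pics/top0.png").astype(int);b=cv2.imread("pics/top6.png").astype(int)
d=np.abs(a-b).max(2)
for n,(x,y,w,h) in dict(padlock=(325,172,42,42),carton=(233,288,42,64),marker=(358,286,42,70)).items(): print(n,(d[y:y+h,x:x+w]>40).sum())
E
```

```text
(array([0.47228017, 0.03927746, 0.09271077]), np.float64(0.0007582712319367498))
padlock 0
carton 0
marker 0
```

```bash
python3 -c "
from rig import ctrl
print(ctrl.job_done(), ctrl.observe()['t'])"
```

```text
the job is handed in; nothing more can be done
the job is handed in; nothing more can be done
```

I closed the lid, slid the bolt through the keeper and dropped its handle into the second notch. I let go and handed the job in at about 36 s on the robot's clock, with no verdict reported.

**Steps**
- **Lid:** I pressed it shut until the force had risen by 16 N, with the fingertips at z = 80.4 mm. The pictures show it flat.
- **Bolt:** I pinched the knob, lifted the handle to about 0.95 rad and slid the bolt left through the keeper. From the pictures I put the second notch at about 60 mm of travel.
- **Handle:** It went in there on the first try, with under 3 N on the tool on the way down. I pressed until it bottomed out at about 6 N, which is roughly 16 N on the rail.

**Last checks**
- **Knob height:** measured from the two fixed cameras, it stands at z = 92.7 mm, against 94.5 mm before I started. That means the handle is fully down.
- **Rod:** it is seen through the keeper and out the other side.
- **Bystanders:** the padlock, carton and marker show no change between the first and last overhead pictures.
- **Robot:** the gripper is open and clear, with no force on it.

**What went wrong or disagreed**
- **Unexpected contact:** my first upright attempts to grip the knob met something I could not see, most likely to the right near the vise. It read about 8 N sideways and up to 11 N vertical, though I estimate up to about 20 N at the contact itself. Tilting the gripper by 0.27 rad cleared it.
- **Travel figures:** the fixed cameras give about 63 mm of bolt travel, while the arm's own position and the wrist pictures gave 60 to 61 mm. This is probably calibration error and knob slack, as the handle is seated.

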